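# Clear the seal case and hold its lid half open

## Task

I need both hands to get my seals out of the wooden case, so take the black ink stick off its lid and lay it flat on the middle of the ink stone; only then lift the lid by its brass handle to 45 degrees and keep holding it there, for it falls shut by itself. Finish while still holding the lid at 45 degrees, and leave the cup, the water dropper, the ink bottle and the standing stone seal where they are.

Things in the scene. Friction and masses are not known exactly. Their poses are not given: they have to be found in the camera images.
- seal_box: wooden seal case, fixed to the table: 134 mm deep (x), 170 wide (y), 62 high without the lid. Origin: centre of its underside, on the table. x points from the handle side (front) to the hinge side (back), z up. The closed lid is a flat panel of the same outline, 12 mm thick: its top is 74 mm above the table (an inlay looks 1 mm higher). Small loose things lie inside.
- box_hinge (a point): a point of the case on the lid's hinge axis: the top edge of its back wall, mid width, 67 mm behind the case's centre (+x of seal_box) and 62 mm above the table. The hinge axis runs along the case's y.
- lid_handle (a point): centre of the round bar of the lid's brass bow handle: 10 mm thick, parallel to the case's y, straight for 74 mm, 37 mm clear of the lid's front edge; turns with the lid. Lid closed: 176 mm in front of the hinge axis, 68 mm above the table, nothing below it. Lid at angle a: 176 cos a - 6 sin a mm in front of the hinge axis, 176 sin a + 6 cos a mm above it.
- box_lid (a joint): opening angle of the lid, rad: 0 closed (flat), grows as the front is lifted, stop at 1.35; 0.785 is 45 degrees. The hinge is almost frictionless; the lid (0.2 to 0.4 kg) falls shut from any angle. Holding it up takes about 1 to 2 N at the handle.
- ink_stick: black ink stick with gilt strips, 22 x 85 x 10 mm, about 40 g, long along its y. Origin: centre of its underside. Starts lying flat on the closed lid.
- ink_stone: dark slate ink stone, loose, 68 x 118 x 15 mm, 0.28 kg, long along its y. Origin: centre of its underside. Its flat top is 15 mm above the table; near its +y end is a well 58 x 37 mm, 6 mm deep, whose rim is level with the flat, so a stick laid lengthwise on the middle lies flat.
- tea_cup: green and white mug, 86 mm across with handle 120 mm, 88 mm high; origin: under the middle of its outline, handle included. To be left alone.
- water_dropper: small white porcelain water dropper with a blue line, 55 x 69 x 34 mm; origin: centre of its underside. To be left alone.
- ink_bottle: dark squeeze bottle with a red cap, 48 mm across, 128 mm high; origin: centre of its underside. To be left alone.
- stone_seal: brown stone seal standing upright, 20 x 20 x 54 mm, with a domed top; origin: centre of its underside. To be left alone.
Not all that is in view belongs to the job. Several things have the shape of the ink_stick; the one meant has the colours described above.

How it is judged:
By the outcome, as a careful person would: the job done as asked, in the order asked, and still so for the second after the job is handed in, while the arm keeps its last pose, push and grip.
It also fails if it takes over 48 s, if anything falls off the work surface, if the arm or the gripper's body presses on something with over 40 N, if the wrist force passes 120 N, or if a joint passes its speed limit or range.

## Robot

A 6-joint arm with a two-finger parallel gripper is mounted at the origin on a cart in front of the work surface, level with it; the furniture and walls round the work are solid. World frame = base frame: x ahead of the robot, y to its left, z up, the work surface at z = 0. Lengths are in mm, angles in rad, forces in N, time in s.
With the tool pointing down it reaches from about 275 to 750 mm from the base axis. Payload 10.2 kg.
Tool frame: the origin (TCP) lies at the very end of the fingers, on their centre line; the grasp point (between the pads) lies 19 mm behind it; z points along the fingers, y is the direction in which the jaws open and shut (so a half turn about z gives the same grasp; the last joint's range is limited). The gripper opens to 85 mm and grips with 20 to 120 N. Pads are 22 mm wide; open, the fingers measure 114 mm over their backs; the gripper's body (76 mm by 85 mm) begins 54 mm behind the grasp point. The pads swing forward as they close: fully open they stand 13 mm farther back than shut.
Start: joints at [1.06, 0.313, 1.498, -0, 1.331, -0.223], TCP at [149.031, 503.409, 231.294] pointing down, gripper open.
Joint ranges: [-2.94, 2.94], [-0.97, 2.17], [0.19, 2.56], [-1.23, 4.37], [0.02, 3.11], [-2.88, 2.88]. Speed limits (rad/s): [2.39, 2.39, 3.01, 3.14, 3.14, 3.14].

## Interface

Orientations are given as a unit quaternion [w, x, y, z].
In Python, from rig import readout, cams, finish_job gives the robot as it stands. The module is installed in compiled form; this text tells all that it offers.
- The arm moves only by the tool carry_out, never from a script. Its argument "steps" is one flat list of numbers, 7 for each row, row after row: the shift along the tool's x, y, z in cm, then the turn, a rotation vector about the tool's x, y, z in units of 5 degrees (1.0 is 5 degrees), then the opening, from -1 (shut) to 1 (fully open), so that 0 is half open. In form: [x, y, z, ax, ay, az, hand, x, y, z, ax, ay, az, hand, ...]. A call has 1 to 20 rows; each row shifts and turns the commanded pose from where the row before left it, along the tool's axes as they then stand; what a row does not reach is not made up. A row lasts 1/12 s, in which the tool goes at most 41.7 mm and 7.16 degrees, less where a joint would pass 70% of its speed; a pose out of reach is approached as far as the arm can. A call with a gripper value outside its range is refused whole. The fingers move at their own pace and stop on an object; "grip_force" is the grip in N (left out, the last holds). Time passes only in rows, so rows that do not move let the fingers close. It gives the time, the measured TCP pose, the force and the opening at its end, in the units of the state.
- readout.sense(): the state, without advancing time (a new reading comes with each control period).
- cams.capture(name): name is "scene" or "side" or "wrist"; returns the picture (384x512x3 uint8, red, green, blue); there is no depth.
- cams.calibration(name): a dict with "fx", "fy", "cx", "cy" (pixels), "R" (3x3) and "t" (3): a world point X has camera coordinates R X + t; the wrist camera has in their place "T_tool_cam" (4x4, takes a point from camera to tool coordinates, whose origin is the TCP and whose axes are the flange's). Camera axes: x right, y down, z forward; pixel columns grow to the right and rows downward; lengths in mm; the calibration is good to about 2 mm. A picture is of the moment at which its call begins: read the wrist's pose just before it. calibration takes no time and is no camera call.
- finish_job(): hands the job in, once; it reports no verdict.
The state is a dict: "time_s": time; "joints": joint angles; "dq": joint speeds; "tau": joint torques, N m; "eef_pos": TCP position; "ee_rot": TCP orientation; "force": force on the tool from outside, world axes, zero at the start; "wrist_torque": the same for the moment, N m; "grip_width": opening from 0.0 (shut) to 1.0 (fully open).
Only numpy, scipy, OpenCV 4.12 (cv2) and the standard library are available. Lean on these libraries where they do the work, as an engineer would, in place of code of your own. Each camera call takes 0.05 s, during which the arm holds its last target.

## Working session

There is one attempt and no reset: what is moved stays moved. The work goes in short steps, Python scripts to look and compute and a tool call to move; the robot and the scene stay as the last step left them, time stands still between calls to the robot, and variables do not carry over. Pictures are saved under pics/ and viewed, and the job is handed in when it is done.

Besides the shell and the picture viewer there is one more tool, called after "Emit:" by a JSON object that holds its "name" and its "arguments", one argument or row to a line. carry_out: Moves the arm, as the interface text tells. Its arguments: {"type":"object","properties":{"steps":{"type":"array","items":{"type":"number"}},"grip_force":{"type":"number"}},"required":["steps"]}

```bash
mkdir -p pics; python3 - <<'E'
from rig import readout, cams
import cv2,numpy as np
s=readout.sense();print(s)
for n in ["scene","side","wrist"]:
    im=cams.capture(n);cv2.imwrite(f"pics/{n}0.png",im[:,:,::-1]);np.save(f"pics/{n}0.npy",im)
    print(n,cams.calibration(n))
E
```

```text
{'time_s': 0.0, 'joints': array([ 1.05957766e+00,  3.13458411e-01,  1.49842214e+00, -8.38747400e-06,
        1.33097807e+00, -2.23384767e-01]), 'dq': array([ 0.00058735,  0.0017814 ,  0.00031603,  0.00114395, -0.00184312,
        0.00057599]), 'tau': array([-1.00569872e-03, -4.12278914e+01, -2.59737915e+01, -2.60967499e-04,
        4.26081780e-03, -2.24748868e-05]), 'eef_pos': array([148.91743162, 503.1801661 , 230.73639085]), 'ee_rot': array([-2.23500743e-04,  1.43419642e-01,  9.89661763e-01, -5.92222743e-04]), 'force': array([-0.18615761, -0.31177072,  0.54842482]), 'wrist_torque': array([ 0.01120021,  0.05961676, -0.04521705]), 'grip_width': 0.9991683713334927}
scene {'fx': 412.6599882474138, 'fy': 412.6599882474138, 'cx': 257.27356283564325, 'cy': 192.20512688692355, 'R': array([[-0.90426583, -0.42696657,  0.00169303],
       [-0.2252748 ,  0.47373007, -0.85137012],
       [ 0.36270454, -0.7702463 , -0.52456272]]), 't': array([594.80817001, 184.68672525, 998.90854422])}
side {'fx': 372.8038040812064, 'fy': 372.8038040812064, 'cx': 257.2956932362103, 'cy': 195.6383073088216, 'R': array([[ 0.86061658, -0.5088002 , -0.02148166],
       [-0.22654733, -0.34473578, -0.910952  ],
       [ 0.45608706,  0.78884701, -0.41195265]]), 't': array([-525.26906014,  217.31421775,  787.35080011])}
wrist {'fx': 275.74952479532715, 'fy': 275.74952479532715, 'cx': 255.00640992525555, 'cy': 191.1485987912337, 'T_tool_cam': array([[-6.67791485e-04, -9.43956166e-01, -3.30070159e-01,
         8.50107969e+01],
       [ 9.99999765e-01, -6.81773307e-04, -7.34001833e-05,
        -1.41114369e-02],
       [-1.55746468e-04, -3.30070130e-01,  9.43956400e-01,
        -1.41766163e+02],
       [ 0.00000000e+00,  0.00000000e+00,  0.00000000e+00,
         1.00000000e+00]])}
```

View pics/scene0.png

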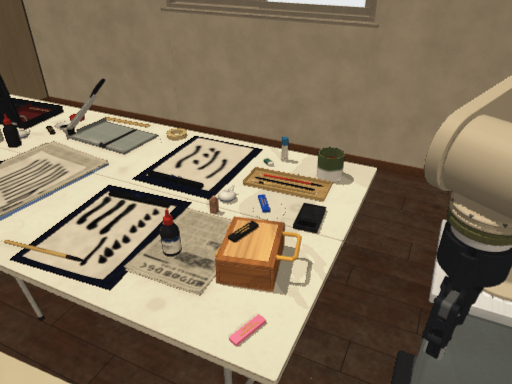

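View pics/side0.png

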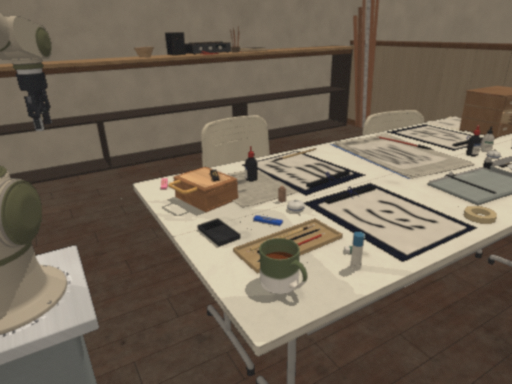

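View pics/wrist0.png

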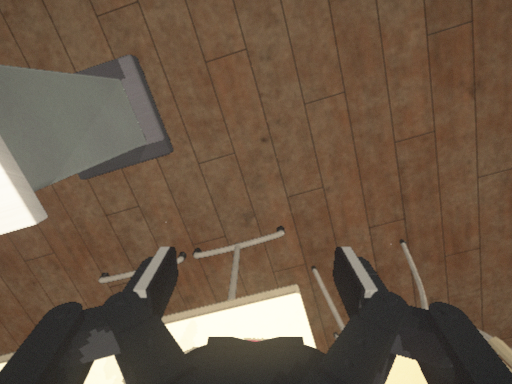

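The scene picture shows the case at (255,250), black stick with gilt at (243,232), handle at (292,247), ink stone at (310,217), dropper (228,194), seal (214,204), bottle (170,235) and cup (330,163). I'll zoom in to measure.

```bash
cat > h.py <<'E'
import numpy as np,cv2
from rig import readout,cams
from scipy.spatial.transform import Rotation as Ro
def ray(n,uv,z,pose=None):
    c=cams.calibration(n);d=np.array([(uv[0]-c['cx'])/c['fx'],(uv[1]-c['cy'])/c['fy'],1.])
    if n=='wrist':
        p,q=pose;Rt=Ro.from_quat([q[1],q[2],q[3],q[0]]).as_matrix()
        T=c['T_tool_cam'];o=Rt@T[:3,3]+p;D=Rt@T[:3,:3]@d
    else:
        R=np.array(c['R']);o=-R.T@c['t'];D=R.T@d
    return o+D*(z-o[2])/D[2]
def proj(n,X,pose=None):
    c=cams.calibration(n);X=np.atleast_2d(X)
    if n=='wrist':
        p,q=pose;Rt=Ro.from_quat([q[1],q[2],q[3],q[0]]).as_matrix()
        T=c['T_tool_cam'];Y=((X-p)@Rt-T[:3,3])@T[:3,:3]
    else: Y=X@np.array(c['R']).T+c['t']
    return np.c_[c['fx']*Y[:,0]/Y[:,2]+c['cx'],c['fy']*Y[:,1]/Y[:,2]+c['cy']]
def crop(src,x0,y0,w,h,k,out):
    im=np.load(src) if isinstance(src,str) else src
    cv2.imwrite(out,cv2.resize(im[y0:y0+h,x0:x0+w,::-1],None,fx=k,fy=k,interpolation=cv2.INTER_CUBIC))
E
python3 - <<'E'
from h import *
crop('pics/scene0.npy',200,150,160,120,5,'pics/s1.png')
crop('pics/side0.npy',150,160,160,120,5,'pics/d1.png')
for uv,z in [((310,214),15),((292,247),68),((243,232),84),((228,200),0),((214,212),0),((331,178),0),((172,252),0)]:print(uv,ray('scene',uv,z).round())
E
```

```text
(310, 214) [492.   1.  15.]
(292, 247) [464. 222.  68.]
(243, 232) [583. 238.  84.]
(228, 200) [749.  16.   0.]
(214, 212) [754.  91.   0.]
(331, 178) [ 504. -250.    0.]
(172, 252) [760. 292.   0.]
```

View pics/s1.png

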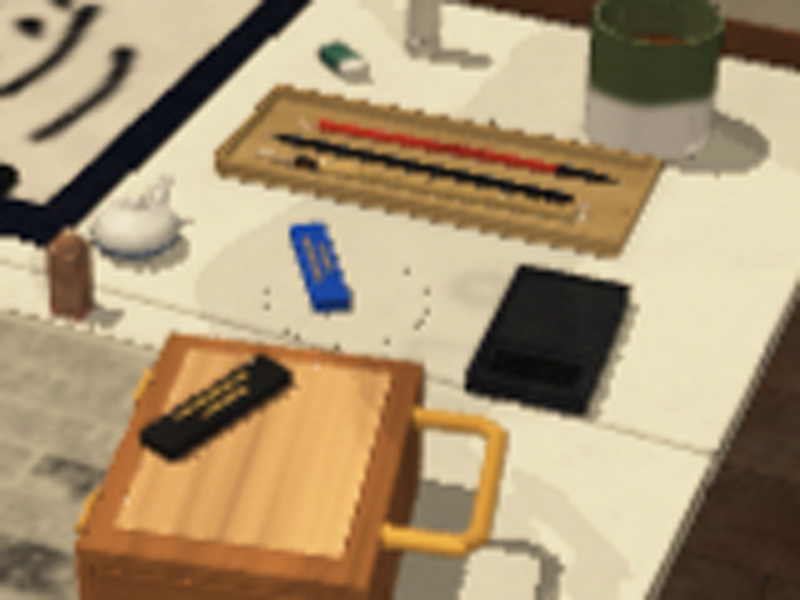

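View pics/d1.png

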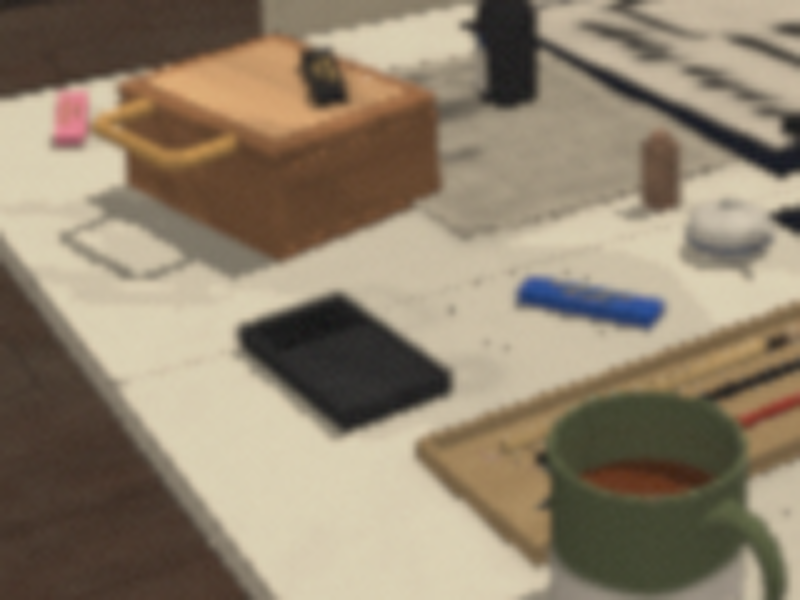

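```bash
cat > fit.py <<'E'
from h import *
from scipy.optimize import least_squares
S=lambda u,v:(200+(u-2)/5,150+(v-2)/5)
D=lambda u,v:(150+(u-2)/5,160+(v-2)/5)
def fit(name,pts,x0):
    # pts: (cam,uv,local xyz)
    def res(p,full=False):
        c,s=np.cos(p[2]),np.sin(p[2]);r=[]
        for cam,uv,L in pts:
            X=[p[0]+c*L[0]-s*L[1],p[1]+s*L[0]+c*L[1],L[2]]
            r+=list(proj(cam,X)[0]-uv)
        return np.array(r)
    o=least_squares(res,x0,loss='soft_l1');print(name,o.x.round(3),'deg',np.degrees(o.x[2]).round(1));print(o.fun.round(1).reshape(-1,2).tolist());return o.x
if __name__=='__main__':
    for uv in [S(522,265),S(630,288),S(468,376)]:print(ray('scene',uv,15).round())
    for uv in [S(170,335),S(422,365),S(78,545)]:print(ray('scene',uv,74).round())
    for uv in [S(275,357),S(292,378),S(168,457),S(143,433)]:print('st',ray('scene',uv,84).round())
    for uv in [S(508,425),S(470,548)]:print('h',ray('scene',uv,68).round())
    for uv in [D(340,293),D(452,375),D(240,330),D(345,415)]:print('side stone',ray('side',uv,15).round())
    for uv in [D(285,35),D(440,95),D(120,85),D(275,152)]:print('side lid',ray('side',uv,74).round())
    for uv in [D(96,122),D(170,160)]:print('h',ray('side',uv,68).round())
E
python3 fit.py
```

```text
[528. -47.  15.]
[463. -51.  15.]
[516.  70.  15.]
[640. 179.  74.]
[514. 148.  74.]
[601. 340.  74.]
st [577. 186.  84.]
st [562. 198.  84.]
st [588. 279.  84.]
st [607. 268.  84.]
h [461. 168.  68.]
h [445. 261.  68.]
side stone [516.  64.  15.]
side stone [527. -53.  15.]
side stone [451.  54.  15.]
side stone [462. -58.  15.]
side lid [603. 330.  74.]
side lid [641. 171.  74.]
side lid [475. 302.  74.]
side lid [516. 144.  74.]
h [445. 264.  68.]
h [463. 181.  68.]
```

```bash
cat >> h.py <<'E'
from scipy.optimize import fsolve
def mat(q): return Ro.from_quat([q[1],q[2],q[3],q[0]])
def down(yaw_y): # tool down, y axis at yaw (deg)
    a=np.radians(yaw_y);y=np.array([np.cos(a),np.sin(a),0]);z=np.array([0,0,-1.])
    return Ro.from_matrix(np.c_[np.cross(y,z),y,z])
def rows(p0,R0,p1,R1,n,hand):
    w=(R0.inv()*R1).as_rotvec()/n
    wr=np.round(np.degrees(w)/5,2);r=Ro.from_rotvec(np.radians(wr*5))
    M=np.zeros((3,3));A=Ro.identity()
    for k in range(n): M+=A.as_matrix();A=A*r
    s=np.linalg.solve(M,R0.inv().apply(np.array(p1)-p0))/10
    s=np.round(s,2)
    P=np.array(p0,float);A=R0
    mid=None
    for k in range(n):
        P=P+A.apply(s*10);A=A*r
        if k==n//2-1: mid=P.copy()
    print(n,'x',s.tolist()+wr.tolist()+[hand],'mid',None if mid is None else mid.round(),'end',P.round(1),'roterr',np.degrees((A.inv()*R1).magnitude()).round(2))
    return P,A
E
python3 - <<'E'
from h import *
s=readout.sense()
rows([149.031,503.409,231.294],mat(s['ee_rot']),[560,250,215],down(-19),20,1)
E
```

```text
20 x [-2.36, 1.31, 0.08, -0.0, 0.0, 0.93, 1] mid [409. 465. 223.] end [559.9 250.3 215.3] roterr 0.5
```

Emit:
{"name": "carry_out", "arguments": {
  "steps": [-2.36,1.31,0.08,0,0,0.93,1,-2.36,1.31,0.08,0,0,0.93,1,-2.36,1.31,0.08,0,0,0.93,1,-2.36,1.31,0.08,0,0,0.93,1,-2.36,1.31,0.08,0,0,0.93,1,-2.36,1.31,0.08,0,0,0.93,1,-2.36,1.31,0.08,0,0,0.93,1,-2.36,1.31,0.08,0,0,0.93,1,-2.36,1.31,0.08,0,0,0.93,1,-2.36,1.31,0.08,0,0,0.93,1,-2.36,1.31,0.08,0,0,0.93,1,-2.36,1.31,0.08,0,0,0.93,1,-2.36,1.31,0.08,0,0,0.93,1,-2.36,1.31,0.08,0,0,0.93,1,-2.36,1.31,0.08,0,0,0.93,1,-2.36,1.31,0.08,0,0,0.93,1,-2.36,1.31,0.08,0,0,0.93,1,-2.36,1.31,0.08,0,0,0.93,1,-2.36,1.31,0.08,0,0,0.93,1,-2.36,1.31,0.08,0,0,0.93,1],
  "grip_force": 30
}}

```text
time_s: 1.82
eef_pos: [560.4, 249.0, 214.8]
ee_rot: [-0.0, 0.818, 0.576, -0.0]
force: [0.3, 0.1, 0.1]
grip_width: 0.999
```

Emit:
{"name": "carry_out", "arguments": {
  "steps": [0,0,0,0,0,0,0.2,0,0,0,0,0,0,0.2,0,0,0,0,0,0,0.2]
}}

```text
time_s: 2.07
eef_pos: [559.8, 250.8, 215.2]
ee_rot: [-0.0, 0.816, 0.578, -0.0]
force: [0.3, 1.2, 0.1]
grip_width: 0.608
```

```bash
python3 - <<'E'
from h import *
s=readout.sense();im=cams.capture('wrist');np.save('pics/w1.npy',im)
np.save('pics/w1pose.npy',np.r_[s['eef_pos'],s['ee_rot']])
print(s)
crop(im,0,0,512,384,1.5,'pics/w1.png')
E
```

```text
{'time_s': 2.0667, 'joints': array([2.30255832e-01, 5.21713676e-01, 1.23380172e+00, 3.12719254e-04,
       1.38639436e+00, 5.69233398e-01]), 'dq': array([ 1.77952785e-02,  1.02024142e-04, -4.01378954e-03,  3.38483860e-06,
        8.83245815e-04,  1.84017993e-03]), 'tau': array([-1.33080482e+00, -5.10376024e+01, -2.63803393e+01, -4.96175908e-02,
       -6.46069413e-03,  1.14067530e-02]), 'eef_pos': array([559.77206485, 250.7511805 , 215.16607738]), 'ee_rot': array([-2.02055477e-04,  8.16264991e-01,  5.77677605e-01, -8.90856837e-05]), 'force': array([0.30287389, 1.22492825, 0.08857183]), 'wrist_torque': array([ 0.02656041,  0.0003301 , -0.01255853]), 'grip_width': 0.6077932385191837}
```

View pics/w1.png

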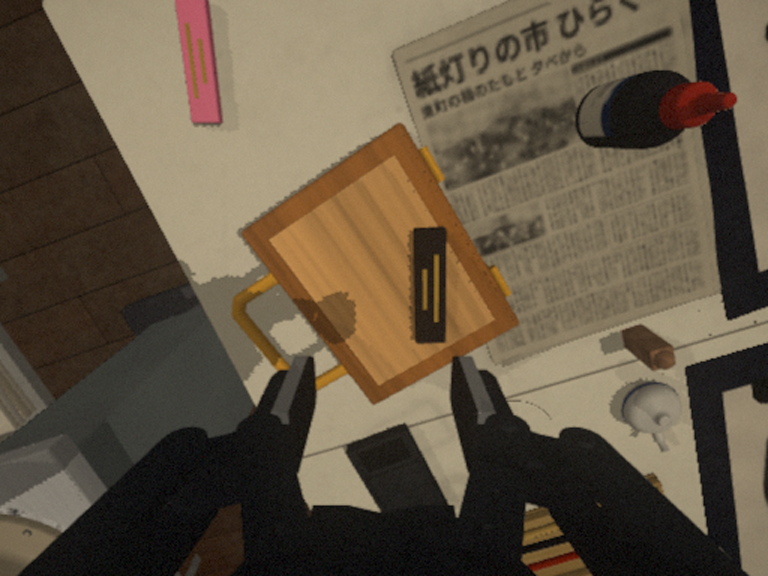

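Wrist picture: the black stick with gilt strips spans (415-446, 228-342) in the 1.5x view, lid corners (402,125),(242,233),(378,403),(520,320), handle bar (237,300)-(290,385).

```bash
python3 - <<'E'
from h import *
P=np.load('pics/w1pose.npy');pose=(P[:3],P[3:])
W=lambda u,v:((u+.5)/1.5-.5,(v+.5)/1.5-.5)
def g(l,z):
    X=np.array([ray('wrist',W(*a),z,pose) for a in l]);print(X[:,:2].round(1).tolist(),X[:,:2].mean(0).round(1));return X
X=g([(415,228),(446,228),(444,343),(414,343)],84.5)
d=X[0]+X[1]-X[2]-X[3];print('stick yaw',np.degrees(np.arctan2(-d[0],d[1])))
X=g([(402,125),(242,233),(378,403),(520,320)],74)
for a,b in [(0,1),(3,2)]:
  d=X[a]-X[b];print('lid yaw x',np.degrees(np.arctan2(d[1],d[0])),np.linalg.norm(d))
for a,b in [(0,3),(1,2)]:
  d=X[a]-X[b];print('lid yaw y',np.degrees(np.arctan2(-d[0],d[1])),np.linalg.norm(d))
g([(240,310),(282,373)],68)
g([(402,424),(347,448)],15)
s=readout.sense();print(s['grip_width'])
E
```

```text
[[590.6, 273.4], [610.1, 266.5], [584.4, 185.5], [563.7, 192.8]] [587.2 229.6]
stick yaw -18.033851877494033
[[603.4, 336.9], [476.7, 307.8], [519.0, 146.3], [643.2, 179.3]] [560.6 242.6]
lid yaw x 12.956696513667449 129.9998231903837
lid yaw x 14.870865592329308 128.46872004054956
lid yaw y 14.14870437433837 162.5820966358269
lid yaw y 14.668136460863503 166.91252558527137
[[447.2, 254.6], [454.9, 194.3]] [451.  224.5]
[[518.8, 77.0], [457.1, 68.0]] [487.9  72.5]
0.6009221078470507
```

```bash
python3 - <<'E'
from h import *
s=readout.sense();P,A=rows(s['eef_pos'],mat(s['ee_rot']),[586,231,105],down(-18.5),8,0.2)
E
```

```text
8 x [-0.13, 0.39, 1.38, -0.0, -0.0, -0.02, 0.2] mid [573. 241. 160.] end [585.7 231.2 104.8] roterr 0.09
```

Emit:
{"name": "carry_out", "arguments": {
  "steps": [-0.13,0.39,1.38,0,0,-0.02,0.2,-0.13,0.39,1.38,0,0,-0.02,0.2,-0.13,0.39,1.38,0,0,-0.02,0.2,-0.13,0.39,1.38,0,0,-0.02,0.2,-0.13,0.39,1.38,0,0,-0.02,0.2,-0.13,0.39,1.38,0,0,-0.02,0.2,-0.13,0.39,1.38,0,0,-0.02,0.2,-0.13,0.39,1.38,0,0,-0.02,0.2,0,0,0,0,0,0,0.2,0,0,0,0,0,0,0.2]
}}

```text
time_s: 2.95
eef_pos: [585.7, 230.7, 104.5]
ee_rot: [-0.0, 0.812, 0.583, -0.001]
force: [-0.2, 1.3, 0.4]
grip_width: 0.602
```

```bash
python3 - <<'E'
from h import *
s=readout.sense();im=cams.capture('wrist');np.save('pics/w2.npy',im)
np.save('pics/w2pose.npy',np.r_[s['eef_pos'],s['ee_rot']])
print(s['eef_pos'],s['grip_width'])
pose=(s['eef_pos'],s['ee_rot'])
print(proj('wrist',[s['eef_pos']-[0,0,20]],pose)*1.5)
crop(im,0,0,512,384,1.5,'pics/w2.png')
E
```

```text
[585.69754215 230.72774059 104.46447151] 0.6023927917093618
[[382.48099794 348.52900109]]
```

View pics/w2.png

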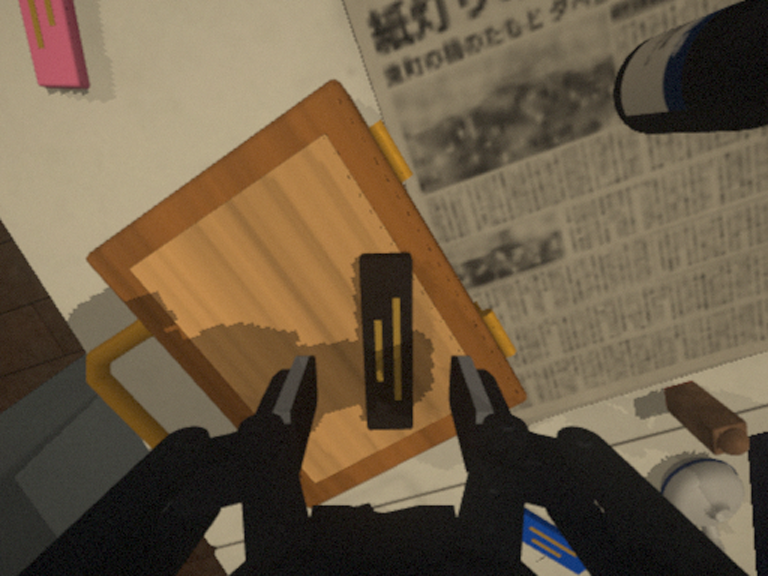

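Stick at (388,340) centred between the fingers (axis at 382,348). Descend and close.

Emit:
{"name": "carry_out", "arguments": {
  "steps": [0,0.02,0.7,0,0,0,0.2,0,0.02,0.7,0,0,0,0.2,0,0,0.7,0,0,0,0.2,0,0,0.6,0,0,0,0.2,0,0,0,0,0,0,0.2]
}}

```text
time_s: 3.42
eef_pos: [585.6, 230.0, 76.2]
ee_rot: [-0.001, 0.813, 0.583, -0.001]
force: [-0.2, 0.5, 0.2]
grip_width: 0.597
```

Emit:
{"name": "carry_out", "arguments": {
  "steps": [0,0,0,0,0,0,-1,0,0,0,0,0,0,-1,0,0,0,0,0,0,-1,0,0,0,0,0,0,-1,0,0,0,0,0,0,-1,0,0,0,0,0,0,-1],
  "grip_force": 30
}}

```text
time_s: 3.92
eef_pos: [586.7, 230.2, 78.4]
ee_rot: [0.0, 0.813, 0.583, 0.0]
force: [0.5, -0.1, 3.8]
grip_width: 0.247
```

Emit:
{"name": "carry_out", "arguments": {
  "steps": [0,0,-0.6,0,0,0,-1,0,0,-1.2,0,0,0,-1,0,0,-1.6,0,0,0,-1,0,0,-1.6,0,0,0,-1,0,0,-1.6,0,0,0,-1,0,0,-1.0,0,0,0,-1]
}}

```text
time_s: 4.42
eef_pos: [586.9, 230.2, 156.6]
ee_rot: [0.001, 0.813, 0.583, 0.001]
force: [-0.0, -0.7, -0.7]
grip_width: 0.245
```

```bash
python3 - <<'E'
from h import *
s=readout.sense();print(s['eef_pos'],s['grip_width']);P,A=rows(s['eef_pos'],mat(s['ee_rot']),[488,20,120],down(6),14,-1)
E
```

```text
[586.91045713 230.23989783 156.64434313] 0.24488481473156587
14 x [-1.59, -0.51, 0.26, 0.0, -0.0, -0.35, -1] mid [526. 130. 138.] end [488.6  20.2 119.9] roterr 0.24
```

Emit:
{"name": "carry_out", "arguments": {
  "steps": [-1.59,-0.51,0.26,0,0,-0.35,-1,-1.59,-0.51,0.26,0,0,-0.35,-1,-1.59,-0.51,0.26,0,0,-0.35,-1,-1.59,-0.51,0.26,0,0,-0.35,-1,-1.59,-0.51,0.26,0,0,-0.35,-1,-1.59,-0.51,0.26,0,0,-0.35,-1,-1.59,-0.51,0.26,0,0,-0.35,-1,-1.59,-0.51,0.26,0,0,-0.35,-1,-1.59,-0.51,0.26,0,0,-0.35,-1,-1.59,-0.51,0.26,0,0,-0.35,-1,-1.59,-0.51,0.26,0,0,-0.35,-1,-1.59,-0.51,0.26,0,0,-0.35,-1,-1.59,-0.51,0.26,0,0,-0.35,-1,-1.59,-0.51,0.26,0,0,-0.35,-1,0,0,0,0,0,0,-1,0,0,0,0,0,0,-1,0,0,0,0,0,0,-1]
}}

```text
time_s: 5.83
eef_pos: [488.3, 20.5, 117.9]
ee_rot: [0.0, 0.671, 0.742, 0.0]
force: [0.0, 0.3, -0.5]
grip_width: 0.242
```

```bash
python3 - <<'E'
from h import *
s=readout.sense();im=cams.capture('wrist');np.save('pics/w3.npy',im)
np.save('pics/w3pose.npy',np.r_[s['eef_pos'],s['ee_rot']])
print(s['eef_pos'],s['ee_rot'],s['grip_width'])
crop(im,0,0,512,384,1.5,'pics/w3.png')
E
```

```text
[488.26231138  20.48694559 117.91420406] [1.69523055e-04 6.70585996e-01 7.41831749e-01 2.19816014e-04] 0.24200510169159553
```

View pics/w3.png

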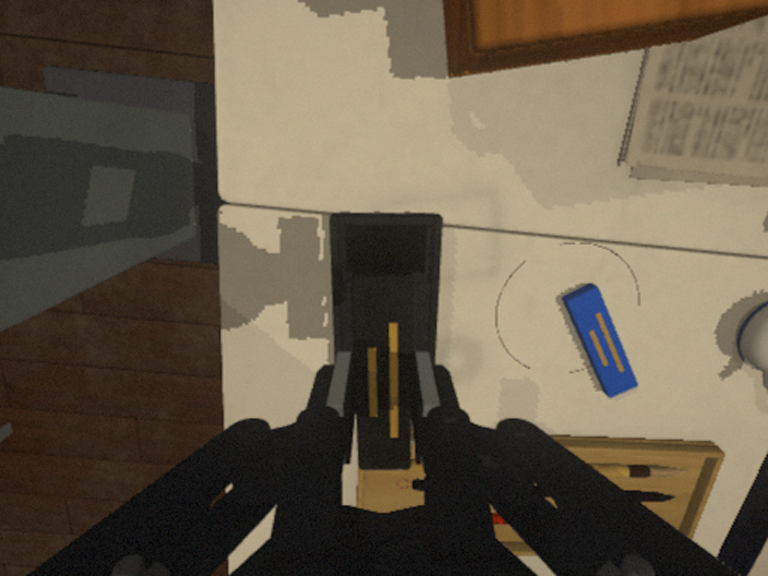

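```bash
python3 - <<'E'
from h import *
im=np.load('pics/w3.npy')
g=cv2.convertScaleAbs(im[130:330,200:320],alpha=3.0,beta=10)
crop(g,0,0,120,200,3,'pics/w3b.png')
E
```

```text
(no output)
```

View pics/w3b.png

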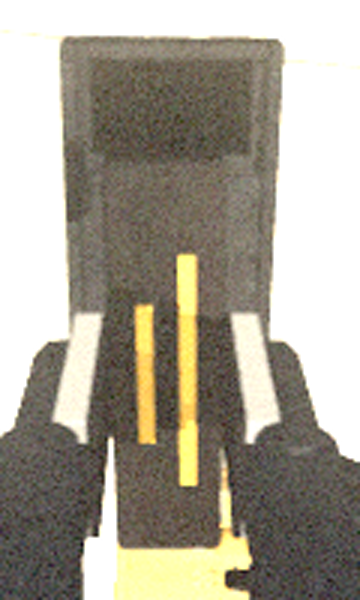

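```bash
python3 - <<'E'
from h import *
P=np.load('pics/w3pose.npy');pose=(P[:3],P[3:])
W=lambda x,y:(200+(x+.5)/3-.5,130+(y+.5)/3-.5)
print('top',[ray('wrist',W(*a),15,pose)[:2].round(1).tolist() for a in [(64,45),(280,45)]])
print('bot',[ray('wrist',W(*a),0,pose)[:2].round(1).tolist() for a in [(64,38),(280,38)]])
print('sides',[ray('wrist',W(*a),15,pose)[:2].round(1).tolist() for a in [(71,300),(269,300)]])
z=118+6
print('stick top far end',[ray('wrist',W(*a),z,pose)[:2].round(1).tolist() for a in [(118,547),(220,547)]])
print('strips',[ray('wrist',W(*a),z,pose)[:2].round(1).tolist() for a in [(145,305),(186,255),(187,487),(147,445)]])
E
python3 - <<'E'
import sys;sys.path.insert(0,'.')
from fit import *
a=7.5 # stone fit
fit('stone',[('scene',S(522,265),(34,-59,15)),('scene',S(630,288),(-34,-59,15)),('scene',S(468,376),(34,59,15)),('scene',S(582,410),(-34,59,0)),
 ('side',D(340,293),(34,59,15)),('side',D(452,375),(34,-59,15)),('side',D(240,330),(-34,59,15)),('side',D(345,415),(-34,-59,15))],[488,8,.09])
fit('lid',[('scene',S(170,335),(67,-85,74)),('scene',S(422,365),(-67,-85,74)),('scene',S(78,545),(67,85,74)),
 ('side',D(285,35),(67,85,74)),('side',D(440,95),(67,-85,74)),('side',D(120,85),(-67,85,74)),('side',D(275,152),(-67,-85,74))],[559,241,.24])
E
```

```text
top [[454.1, 60.6], [517.7, 67.0]]
bot [[452.4, 60.1], [519.7, 66.8]]
sides [[461.4, -23.0], [526.3, -16.6]]
stick top far end [[482.6, -21.3], [503.4, -19.3]]
strips [[483.0, 34.3], [489.4, 45.0], [495.0, -5.1], [486.2, 4.0]]
stone [4.90386e+02 4.60400e+00 9.20000e-02] deg 5.3
[[-0.3, -0.8], [0.8, -1.0], [-0.3, -0.9], [0.9, 1.9], [0.4, -0.5], [0.7, -0.5], [-0.9, -0.9], [-0.2, -0.2]]
lid [5.58482e+02 2.41260e+02 2.43000e-01] deg 13.9
[[-0.5, -1.2], [0.9, -1.1], [-0.9, -0.3], [-1.2, -0.8], [0.4, -0.6], [-1.1, -0.4], [-0.4, 0.3]]
```

```bash
python3 - <<'E'
from h import *
s=readout.sense();P,A=rows(s['eef_pos'],mat(s['ee_rot']),[491,4.2,27],down(5.6),10,-1)
E
```

```text
10 x [-0.17, 0.01, 0.91, 0.0, -0.0, 0.0, -1] mid [490.  12.  72.] end [491.    3.8  26.8] roterr 0.21
```

Emit:
{"name": "carry_out", "arguments": {
  "steps": [-0.16,0.01,0.91,0,0,0,-1,-0.16,0.01,0.91,0,0,0,-1,-0.16,0.01,0.91,0,0,0,-1,-0.16,0.01,0.91,0,0,0,-1,-0.16,0.01,0.91,0,0,0,-1,-0.16,0.01,0.91,0,0,0,-1,-0.16,0.01,0.91,0,0,0,-1,-0.16,0.01,0.91,0,0,0,-1,-0.16,0.01,0.91,0,0,0,-1,-0.16,0.01,0.91,0,0,0,-1,0,0,0,0,0,0,-1,0,0,0,0,0,0,-1]
}}

```text
time_s: 6.88
eef_pos: [490.5, 4.1, 26.1]
ee_rot: [-0.0, 0.67, 0.742, -0.0]
force: [-0.2, 0.5, -0.1]
grip_width: 0.246
```

Emit:
{"name": "carry_out", "arguments": {
  "steps": [0,0,0.2,0,0,0,-1,0,0,0.2,0,0,0,-1,0,0,0,0,0,0,-1]
}}

```text
time_s: 7.13
eef_pos: [490.6, 4.3, 22.5]
ee_rot: [0.0, 0.67, 0.742, 0.0]
force: [0.2, -0.2, -0.2]
grip_width: 0.243
```

Emit:
{"name": "carry_out", "arguments": {
  "steps": [0,0,0.15,0,0,0,-1,0,0,0.1,0,0,0,-1,0,0,0,0,0,0,-1]
}}

```text
time_s: 7.38
eef_pos: [490.5, 4.3, 19.9]
ee_rot: [-0.0, 0.67, 0.742, -0.0]
force: [0.4, 0.2, 0.6]
grip_width: 0.246
```

Emit:
{"name": "carry_out", "arguments": {
  "steps": [0,0,0.1,0,0,0,-1,0,0,0,0,0,0,-1]
}}

```text
time_s: 7.55
eef_pos: [490.7, 4.2, 19.2]
ee_rot: [0.0, 0.67, 0.742, 0.0]
force: [-0.1, 0.4, 1.9]
grip_width: 0.242
```

Emit:
{"name": "carry_out", "arguments": {
  "steps": [0,0,0.05,0,0,0,-1,0,0,0,0,0,0,-0.2,0,0,0,0,0,0,-0.2,0,0,0,0,0,0,-0.2,0,0,-0.5,0,0,0,-0.2,0,0,-1.0,0,0,0,-0.2,0,0,-1.5,0,0,0,-0.2,0,0,-2,0,0,0,-0.2,0,0,-2,0,0,0,-0.2,0,0,-2,0,0,0,-0.2,0,0,0,0,0,0,-0.2,0,0,0,0,0,0,-0.2]
}}

```text
time_s: 8.55
eef_pos: [491.1, 4.1, 109.8]
ee_rot: [0.001, 0.67, 0.742, 0.001]
force: [-0.4, 0.1, 0.2]
grip_width: 0.399
```

```bash
python3 - <<'E'
from h import *
s=readout.sense();im=cams.capture('wrist');np.save('pics/w4.npy',im)
np.save('pics/w4pose.npy',np.r_[s['eef_pos'],s['ee_rot']])
print(s['eef_pos'],s['joints'],s['grip_width'])
crop(im,0,0,512,384,1.5,'pics/w4.png')
E
```

```text
[491.1081653    4.10618889 109.84420687] [-2.30702016e-01  3.74873527e-01  1.75714898e+00 -2.46446043e-05
  1.00688888e+00 -3.32146436e-01] 0.3994770435786262
```

View pics/w4.png

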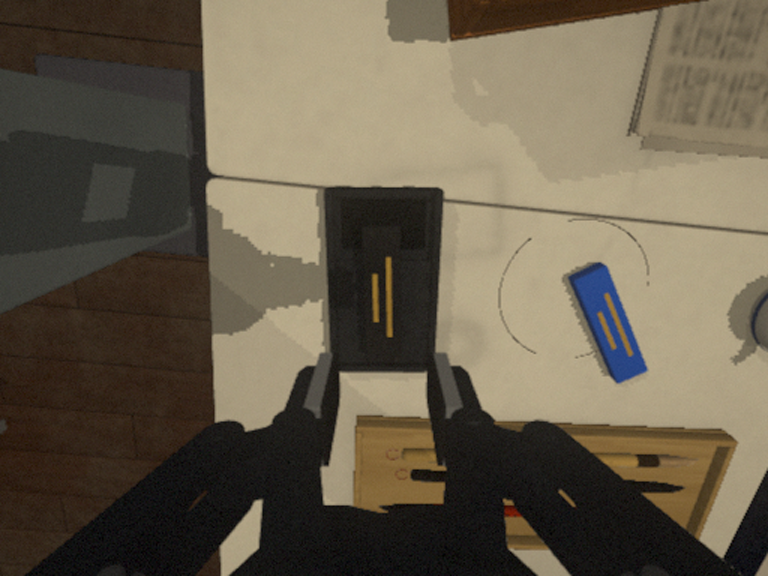

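```bash
python3 - <<'E'
from h import *
im=np.load('pics/w4.npy')
g=cv2.convertScaleAbs(im[115:255,205:305],alpha=3.5,beta=10)
crop(g,0,0,100,140,4,'pics/w4b.png')
E
```

```text
(no output)
```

View pics/w4b.png

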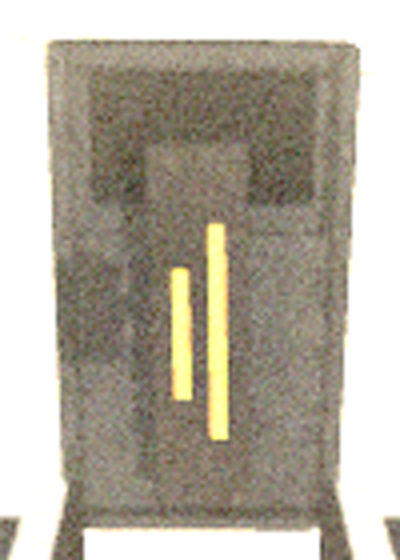

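```bash
python3 - <<'E'
from h import *
P=np.load('pics/w4pose.npy');pose=(P[:3],P[3:])
W=lambda x,y:(205+(x+.5)/4-.5,115+(y+.5)/4-.5)
for n,a,z in [('stick+y L',(146,143),25),('R',(249,143),25),('stone+y L',(50,50),15),('R',(356,50),15),('stone-y L',(72,512),15),('R',(328,512),15),('str',(172,333),25),('str',(217,331),25)]:
  print(n,ray('wrist',W(*a),z,pose).round(1))
a=np.radians(13.9);c=np.array([558.8,241.4]);x=np.array([np.cos(a),np.sin(a)])
h=c+67*x;print('hinge',h,'handle',h-176*x)
E
```

```text
stick+y L [475.8  44.4  25. ]
R [497.   46.5  25. ]
stone+y L [453.9  60.   15. ]
R [517.8  66.5  15. ]
stone-y L [465.3 -49.3  15. ]
R [527.2 -43.2  15. ]
str [485.    3.1  25. ]
str [494.8   4.6  25. ]
hinge [623.83800427 257.49527885] handle [452.99190351 215.21514337]
```

Stick centre came out about (490.5, 3) against stone centre (491, 5): well placed and flat. Next, above the handle.

```bash
python3 - <<'E'
from h import *
s=readout.sense();P,A=rows(s['eef_pos'],mat(s['ee_rot']),[453,200,150],down(13.9),12,-.2)
E
```

```text
12 x [1.66, -0.04, -0.34, 0.0, 0.0, -0.13, -0.2] mid [475. 103. 129.] end [453.3 199.8 149.6] roterr 0.29
```

Emit:
{"name": "carry_out", "arguments": {
  "steps": [1.66,-0.04,-0.34,0,0,-0.13,-0.2,1.66,-0.04,-0.34,0,0,-0.13,-0.2,1.66,-0.04,-0.34,0,0,-0.13,-0.2,1.66,-0.04,-0.34,0,0,-0.13,-0.2,1.66,-0.04,-0.34,0,0,-0.13,-0.2,1.66,-0.04,-0.34,0,0,-0.13,-0.2,1.66,-0.04,-0.34,0,0,-0.13,-0.2,1.66,-0.04,-0.34,0,0,-0.13,-0.2,1.66,-0.04,-0.34,0,0,-0.13,-0.2,1.66,-0.04,-0.34,0,0,-0.13,-0.2,1.66,-0.04,-0.34,0,0,-0.13,-0.2,1.66,-0.04,-0.34,0,0,-0.16,-0.2,0,0,0,0,0,0,-0.3,0,0,0,0,0,0,-0.3]
}}

```text
time_s: 9.77
eef_pos: [453.0, 200.0, 148.6]
ee_rot: [-0.0, 0.617, 0.787, -0.001]
force: [-0.1, -0.3, 0.2]
grip_width: 0.349
```

```bash
python3 - <<'E'
from h import *
s=readout.sense();im=cams.capture('wrist');np.save('pics/w5.npy',im)
np.save('pics/w5pose.npy',np.r_[s['eef_pos'],s['ee_rot']])
print(s['eef_pos'],s['joints'],s['grip_width'])
crop(im,0,0,512,384,1.5,'pics/w5.png')
E
```

```text
[452.97094682 199.95799539 148.61098945] [ 1.78717406e-01  3.32578795e-01  1.70065003e+00 -2.20313513e-04
  1.10970382e+00 -6.25030122e-02] 0.3492502589128053
```

View pics/w5.png

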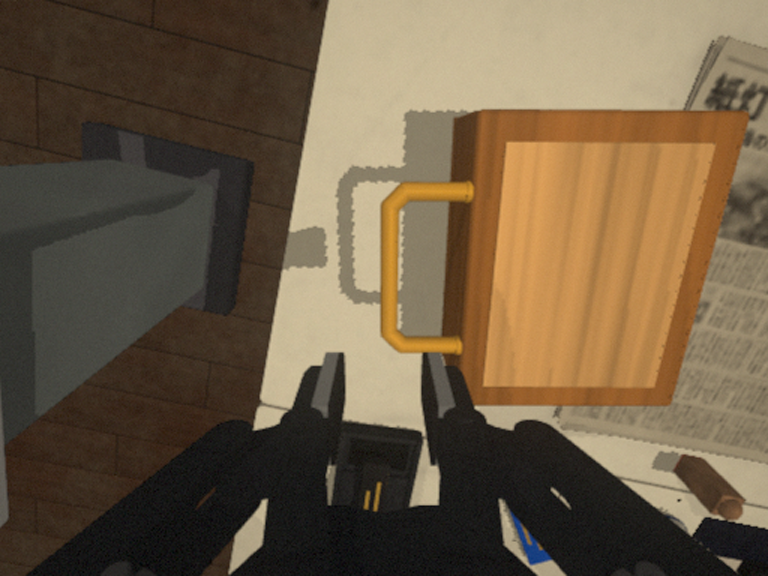

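Handle bar runs from about (393,208) to (390,332); the stick lies on the stone below. Compute.

```bash
python3 - <<'E'
from h import *
P=np.load('pics/w5pose.npy');pose=(P[:3],P[3:])
W=lambda u,v:((u+.5)/1.5-.5,(v+.5)/1.5-.5)
A,B=[ray('wrist',W(*a),68,pose) for a in [(393,205),(390.5,333)]]
print(A,B,(A+B)/2,np.degrees(np.arctan2(-(A-B)[0],(A-B)[1])))
for a in [(482,110),(748,112),(473,404),(671,405)]: print(ray('wrist',W(*a),74,pose).round(1))
m=((A+B)/2)[:2]
s=readout.sense();rows(s['eef_pos'],mat(s['ee_rot']),[m[0],m[1],90],down(14),8,-.3)
E
```

```text
[445.49828275 253.32927726  68.        ] [462.55566859 180.17858461  68.        ] [454.02697567 216.75393094  68.        ] 13.125770021584541
[475.7 308.3  74. ]
[600.7 338.1  74. ]
[522.7 148.4  74. ]
[641.3 176.7  74. ]
8 x [0.21, 0.06, 0.73, -0.0, 0.0, -0.01, -0.3] mid [453. 208. 119.] end [453.7 216.9  90.2] roterr 0.18
```

Emit:
{"name": "carry_out", "arguments": {
  "steps": [0.21,0.06,0.73,0,0,0,-0.3,0.21,0.06,0.73,0,0,0,-0.3,0.21,0.06,0.73,0,0,0,-0.3,0.21,0.06,0.73,0,0,0,-0.3,0.21,0.06,0.73,0,0,0,-0.3,0.21,0.06,0.73,0,0,0,-0.3,0.21,0.06,0.73,0,0,0,-0.3,0.21,0.06,0.73,0,0,0,-0.3,0,0,0,0,0,0,-0.3,0,0,0,0,0,0,-0.3]
}}

```text
time_s: 10.65
eef_pos: [454.0, 217.3, 90.6]
ee_rot: [-0.0, 0.617, 0.787, -0.0]
force: [0.2, -0.3, -0.4]
grip_width: 0.352
```

```bash
python3 - <<'E'
from h import *
s=readout.sense();im=cams.capture('wrist')
print(s['eef_pos'],s['force'],s['grip_width'])
crop(im,150,100,240,180,3,'pics/w6.png')
im=cams.capture('side');crop(im,150,100,200,150,4,'pics/d6.png')
E
```

```text
[453.95564747 217.33360745  90.56318289] [ 0.20639909 -0.29304811 -0.41675187] 0.35239284704977225
```

View pics/w6.png

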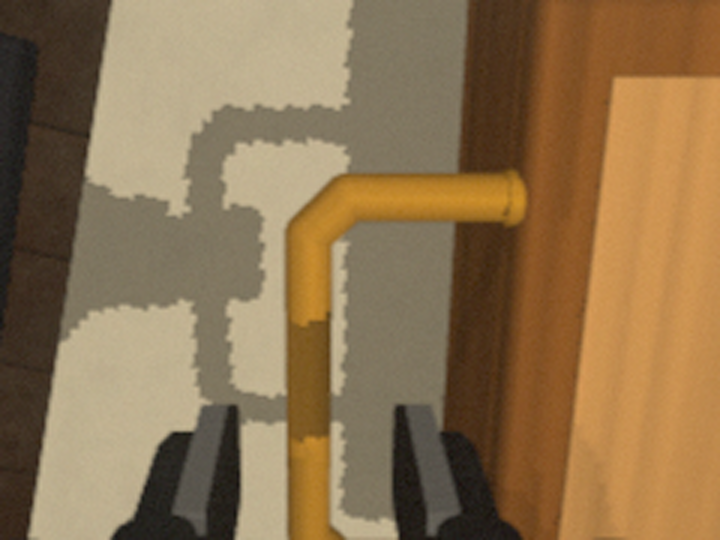

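View pics/d6.png

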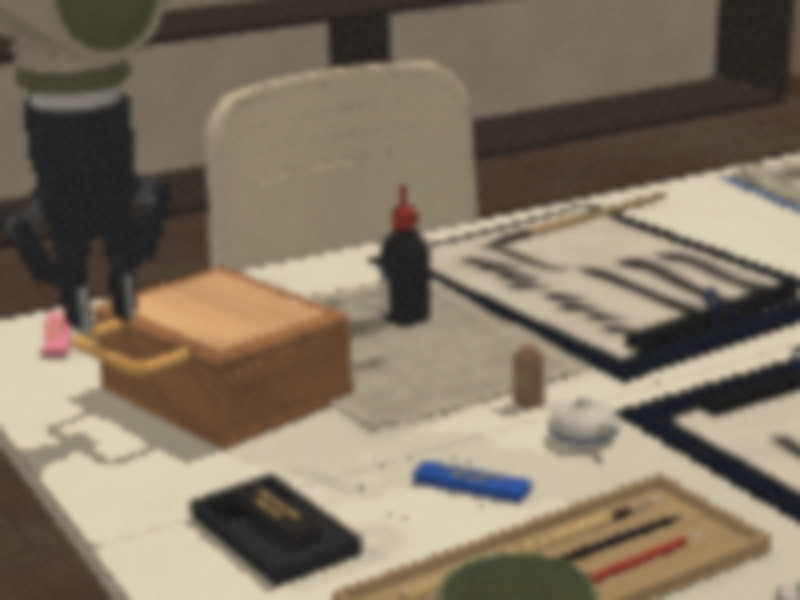

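Bar (310,400 in the 3x crop) is centred between the fingers (240 and 393), inner finger clear of the lid edge. Descend and grip.

Emit:
{"name": "carry_out", "arguments": {
  "steps": [0,0,0.7,0,0,0,-0.3,0,0,0.7,0,0,0,-0.3,0,0,0.7,0,0,0,-0.3,0,0,0.7,0,0,0,-0.3,0,0,0.7,0,0,0,-0.3,0,0,0.6,0,0,0,-0.3,0,0,0,0,0,0,-0.3]
}}

```text
time_s: 11.33
eef_pos: [453.4, 217.1, 48.5]
ee_rot: [-0.001, 0.617, 0.787, -0.001]
force: [0.4, 0.0, -0.5]
grip_width: 0.347
```

Emit:
{"name": "carry_out", "arguments": {
  "steps": [0,0,0,0,0,0,-1,0,0,0,0,0,0,-1,0,0,0,0,0,0,-1,0,0,0,0,0,0,-1,0,0,0,0,0,0,-1],
  "grip_force": 30
}}

```text
time_s: 11.75
eef_pos: [452.3, 216.8, 49.8]
ee_rot: [-0.001, 0.617, 0.787, -0.002]
force: [-8.4, -3.5, 3.7]
grip_width: 0.101
```

```bash
python3 - <<'E'
import numpy as np
a=np.radians(np.linspace(0,45,19));f=176*np.cos(a)-6*np.sin(a);h=176*np.sin(a)+6*np.cos(a)
print(np.round(-np.diff(f)/10,2).tolist());print(np.round(-np.diff(h)/10,2).tolist(),176-f[-1],h[-1]-6)
E
```

```text
[0.04, 0.08, 0.11, 0.14, 0.18, 0.21, 0.24, 0.27, 0.3, 0.33, 0.36, 0.39, 0.42, 0.45, 0.48, 0.5, 0.53, 0.55]
[-0.77, -0.76, -0.76, -0.75, -0.75, -0.74, -0.73, -0.72, -0.71, -0.69, -0.68, -0.66, -0.64, -0.62, -0.6, -0.58, -0.56, -0.54] 55.791847198286916 122.69343417595164
```

Emit:
{"name": "carry_out", "arguments": {
  "steps": [0,-0.05,-0.4,0,0,0,-1,0,0,-0.37,0,0,0,-1,0,0.08,-0.76,0,0,0,-1,0,0.11,-0.76,0,0,0,-1,0,0.14,-0.75,0,0,0,-1,0,0.18,-0.75,0,0,0,-1,0,0,0,0,0,0,-1]
}}

```text
time_s: 12.33
eef_pos: [457.7, 218.2, 89.2]
ee_rot: [-0.001, 0.617, 0.787, -0.001]
force: [-8.7, -3.9, -0.4]
grip_width: 0.106
```

Emit:
{"name": "carry_out", "arguments": {
  "steps": [0,0.11,-0.74,0,0,0,-1,0,0.19,-0.73,0,0,0,-1,0,0.27,-0.72,0,0,0,-1,0,0.3,-0.71,0,0,0,-1,0,0.33,-0.69,0,0,0,-1,0,0.36,-0.68,0,0,0,-1,0,0,0,0,0,0,-1]
}}

```text
time_s: 12.92
eef_pos: [474.2, 222.1, 132.3]
ee_rot: [0.0, 0.617, 0.787, 0.0]
force: [-6.4, -3.0, 1.2]
grip_width: 0.106
```

Emit:
{"name": "carry_out", "arguments": {
  "steps": [0,0.36,-0.66,0,0,0,-1,0,0.39,-0.64,0,0,0,-1,0,0.42,-0.62,0,0,0,-1,0,0.48,-0.6,0,0,0,-1,0,0.5,-0.58,0,0,0,-1,0,0.5,-0.5,0,0,0,-1,0,0,0,0,0,0,-1,0,0,0,0,0,0,-1]
}}

```text
time_s: 13.58
eef_pos: [499.2, 228.2, 168.3]
ee_rot: [-0.0, 0.617, 0.787, -0.001]
force: [-11.2, -5.0, 8.1]
grip_width: 0.101
```

```bash
python3 - <<'E'
from h import *
s=readout.sense();print(s['eef_pos'],s['force'],s['wrist_torque'])
np.save('pics/w7pose.npy',np.r_[s['eef_pos'],s['ee_rot']])
for n in ['wrist','side','scene']:
    im=cams.capture(n);np.save(f'pics/{n}7.npy',im)
crop('pics/wrist7.npy',0,0,512,384,1.5,'pics/w7.png')
crop('pics/side7.npy',140,120,160,120,5,'pics/d7.png')
crop('pics/scene7.npy',200,150,160,120,5,'pics/s7.png')
E
```

```text
[499.2338406  228.20674144 168.27483258] [-11.17187577  -5.03190145   8.1445417 ] [-8.91793692e-01  1.98798424e+00 -1.62414078e-03]
```

View pics/w7.png

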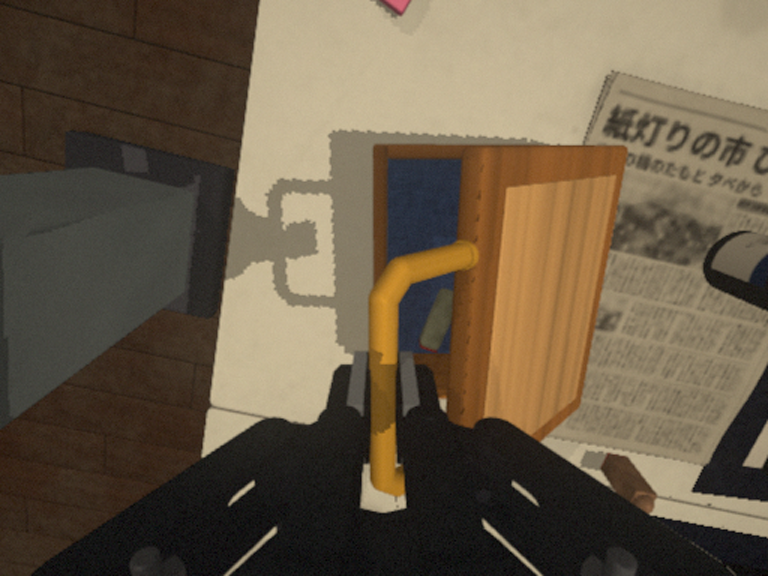

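View pics/d7.png

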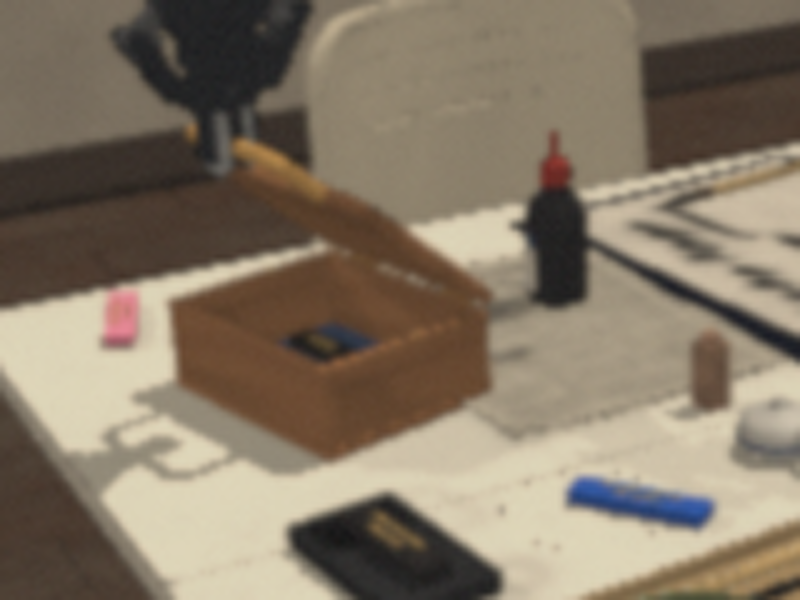

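View pics/s7.png

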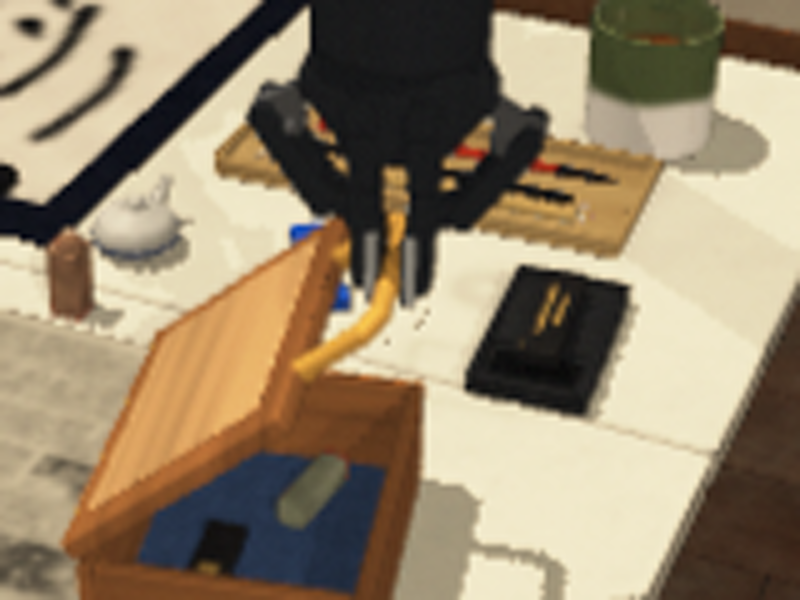

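Emit:
{"name": "carry_out", "arguments": {
  "steps": [0,0.14,-0.25,0,0,0,-1,0,0.14,-0.22,0,0,0,-1,0,0.14,-0.2,0,0,0,-1,0,0,0,0,0,0,-1,0,0,0,0,0,0,-1]
}}

```text
time_s: 14.15
eef_pos: [503.9, 229.3, 173.6]
ee_rot: [0.0, 0.617, 0.787, 0.0]
force: [-2.5, -3.5, 0.5]
grip_width: 0.098
```

```bash
python3 - <<'E'
from h import *
s=readout.sense();print(s['eef_pos'],s['force'],s['wrist_torque'],s['time_s'])
np.save('pics/w8pose.npy',np.r_[s['eef_pos'],s['ee_rot']])
for n in ['wrist','side','scene']:
    im=cams.capture(n);np.save(f'pics/{n}8.npy',im)
a0=np.radians(13.9)
def lidpt(lx,ly,lz,a,c=(558.6,241.4)): # lx,lz in closed case frame
    f=67-lx;h=lz-62
    X=67-(f*np.cos(a)-h*np.sin(a));Z=62+f*np.sin(a)+h*np.cos(a)
    return [c[0]+np.cos(a0)*X-np.sin(a0)*ly,c[1]+np.sin(a0)*X+np.cos(a0)*ly,Z]
# overlays for 45 (green), 42 (red), 48 (blue)
pose=(s['eef_pos'],s['ee_rot'])
for n,(x0,y0,w,h,k) in {'scene':(200,170,120,100,6),'side':(150,130,120,90,6),'wrist':(200,60,240,240,2.5)}.items():
    im=np.load(f'pics/{n}8.npy');im=cv2.resize(im[y0:y0+h,x0:x0+w,::-1],None,fx=k,fy=k,interpolation=cv2.INTER_CUBIC).copy()
    for ang,col in [(42,(0,0,255)),(45,(0,255,0)),(48,(255,0,0))]:
        a=np.radians(ang)
        for z in (74,62):
            P=np.array([lidpt(-67,y,z,a) for y in (-85,85)]+[lidpt(67,y,z,a) for y in (85,-85)])
            q=(proj(n,P,pose)-[x0,y0]+.5)*k
            cv2.polylines(im,[q.round().astype(int)],True,col,1)
    cv2.imwrite(f'pics/o8{n}.png',im)
E
```

```text
[503.91256332 229.33403022 173.59823317] [-2.54861273 -3.54368781  0.54810817] [-0.44600909  0.38062332 -0.05442056] 14.15
```

View pics/o8scene.png

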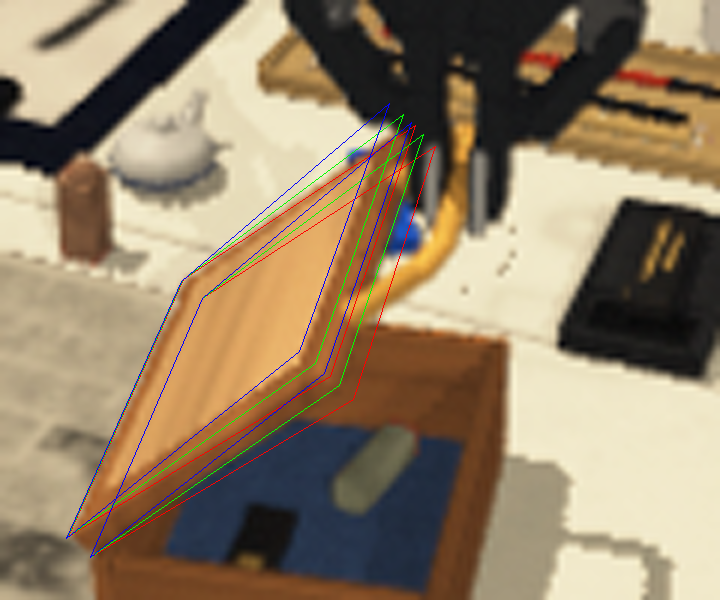

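View pics/o8side.png

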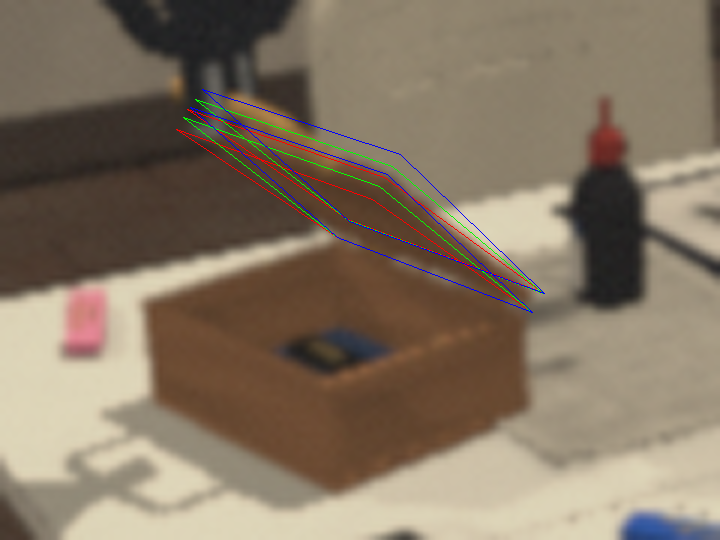

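View pics/o8wrist.png

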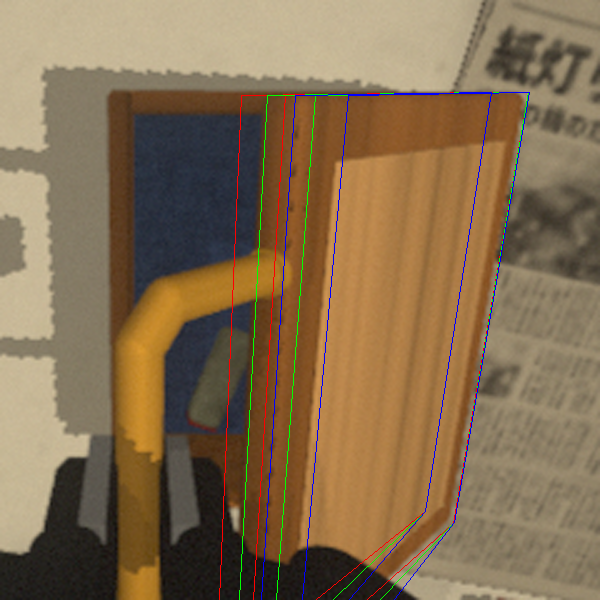

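```bash
python3 - <<'E'
from h import *
crop('pics/scene8.npy',205,180,90,90,8,'pics/s8.png')
crop('pics/wrist8.npy',230,80,190,200,3,'pics/w8.png')
crop('pics/side8.npy',165,135,80,60,9,'pics/d8.png')
E
```

```text
(no output)
```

View pics/s8.png

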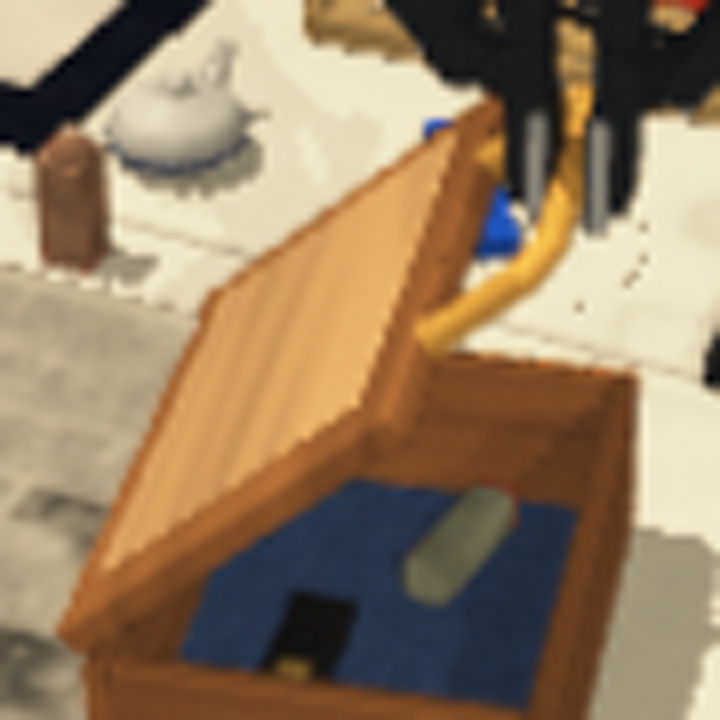

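View pics/w8.png

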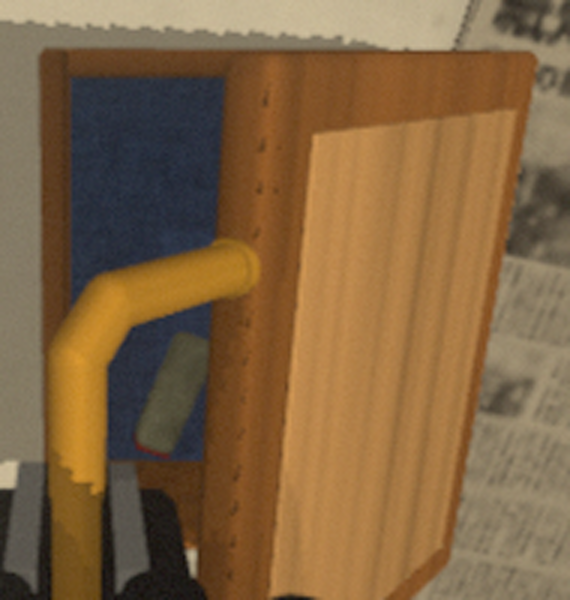

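View pics/d8.png

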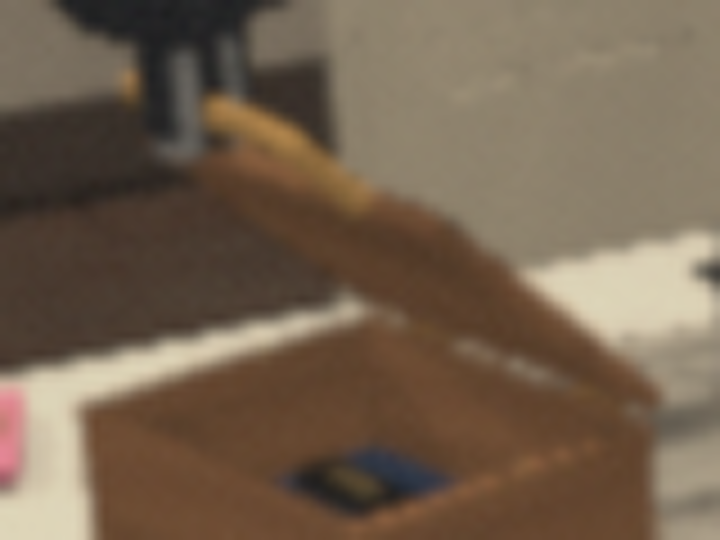

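```bash
python3 - <<'E'
from h import *
from scipy.optimize import least_squares
P=np.load('pics/w8pose.npy');pose=(P[:3],P[3:])
S=lambda u,v:np.array([205+(u+.5)/8-.5,180+(v+.5)/8-.5]);W=lambda u,v:np.array([230+(u+.5)/3-.5,80+(v+.5)/3-.5]);D=lambda u,v:np.array([165+(u+.5)/9-.5,135+(v+.5)/9-.5])
def lidpt(lx,ly,lz,a,p):
    f=67-lx;h=lz-62
    X=67-(f*np.cos(a)-h*np.sin(a));Z=62+f*np.sin(a)+h*np.cos(a)
    return [p[0]+np.cos(p[2])*X-np.sin(p[2])*ly,p[1]+np.sin(p[2])*X+np.cos(p[2])*ly,Z]
def line(n,a,z,p,q):
    A,B=proj(n,[lidpt(-67,-85,z,a,p),lidpt(-67,85,z,a,p)],pose);d=(B-A)/np.linalg.norm(B-A)
    return d[0]*(q-A)[1]-d[1]*(q-A)[0]
def run(use):
  def res(v):
    p=v[:3];a=v[3];r=[]
    if 'w' in use:
        r+=[line('wrist',a,62,p,W(228,80)),line('wrist',a,62,p,W(205,470)),line('wrist',a,74,p,W(267,90)),line('wrist',a,74,p,W(236,560))]
        r+=list(proj('wrist',lidpt(-67,85,62,0,p),pose)[0]-W(42,50))
        r+=list(proj('wrist',lidpt(67,85,74,a,p),pose)[0]-W(537,55))
    if 's' in use:
        for q,L,aa in [(S(492,98),(-67,-85,74),a),(S(390,445),(-67,85,62),a),(S(213,290),(67,-85,74),a),(S(635,375),(-67,-85,62),0)]:
            r+=list(proj('scene',lidpt(*L,aa,p))[0]-q)
        r.append(0)
    if 'd' in use:
        for q,L,aa in [(D(85,410),(-67,85,62),0),(D(430,205),(-67,-85,74),a),(D(660,395),(67,-85,74),a),(D(345,520),(-67,-85,62),0)]:
            r+=list(proj('side',lidpt(*L,aa,p))[0]-q)
    r+=list((v[:3]-[558.6,241.4,.243])/[3,3,.03])
    return np.array(r)
  o=least_squares(res,[558.6,241.4,.243,.785],loss='soft_l1');print(use,o.x[:3].round(2),np.degrees(o.x[3]).round(2),res(o.x).round(1).tolist())
for u in ['w','s','d','wsd']:run(u)
E
```

```text
w [5.5876e+02 2.4081e+02 2.3000e-01] 43.98 [1.9, 2.4, -3.4, -0.6, -0.9, 0.2, 2.8, -0.1, 0.1, -0.2, -0.4]
s [5.6074e+02 2.4455e+02 2.1000e-01] 44.13 [0.9, -2.2, 0.3, -0.1, -1.3, 0.3, 0.4, 0.0, 0.0, 0.7, 1.1, -1.1]
d [5.5726e+02 2.4354e+02 2.2000e-01] 43.95 [-1.4, -0.9, 0.6, 0.5, 1.3, -0.0, 0.1, 1.6, -0.4, 0.7, -0.8]
wsd [5.5868e+02 2.4123e+02 2.3000e-01] 43.97 [1.3, 2.4, -4.1, -0.6, -0.5, -0.6, 3.3, -0.2, 1.8, -2.7, 2.9, -0.7, -0.7, 0.1, 1.1, -0.9, 0.0, -0.8, -0.7, 1.6, 0.5, 2.1, -0.0, 1.2, 1.7, 0.0, -0.1, -0.5]
```

All three cameras fit about 44.0°, and the arm's position gives 44.6°. I'll raise it slightly, then wait to see that it holds.

Emit:
{"name": "carry_out", "arguments": {
  "steps": [0,0.09,-0.08,0,0,0,-1,0,0.08,-0.08,0,0,0,-1,0,0,0,0,0,0,-1,0,0,0,0,0,0,-1,0,0,0,0,0,0,-1,0,0,0,0,0,0,-1,0,0,0,0,0,0,-1,0,0,0,0,0,0,-1,0,0,0,0,0,0,-1,0,0,0,0,0,0,-1]
}}

```text
time_s: 15.13
eef_pos: [505.2, 229.6, 174.9]
ee_rot: [0.0, 0.617, 0.787, -0.0]
force: [-3.3, -4.2, 2.7]
grip_width: 0.103
```

```bash
python3 - <<'E'
from h import *
s=readout.sense();print(s['eef_pos'],s['force'],s['grip_width'],s['time_s'])
d=np.array([623.6,257.5])-s['eef_pos'][:2];f=d@[.971,.24];h=s['eef_pos'][2]+18.2-62
print(f,h,np.degrees(np.arctan2(h,f))-1.95)
im=cams.capture('scene');crop(im,150,140,200,150,4,'pics/s9.png')
im=cams.capture('wrist');crop(im,0,0,512,384,1.5,'pics/w9.png')
E
```

```text
[505.18048461 229.64860198 174.85715967] [-3.30467539 -4.17790638  2.69555929] 0.10314628547526405 15.1333
121.66968497092799 131.0571596701286 45.17725924334926
```

View pics/s9.png

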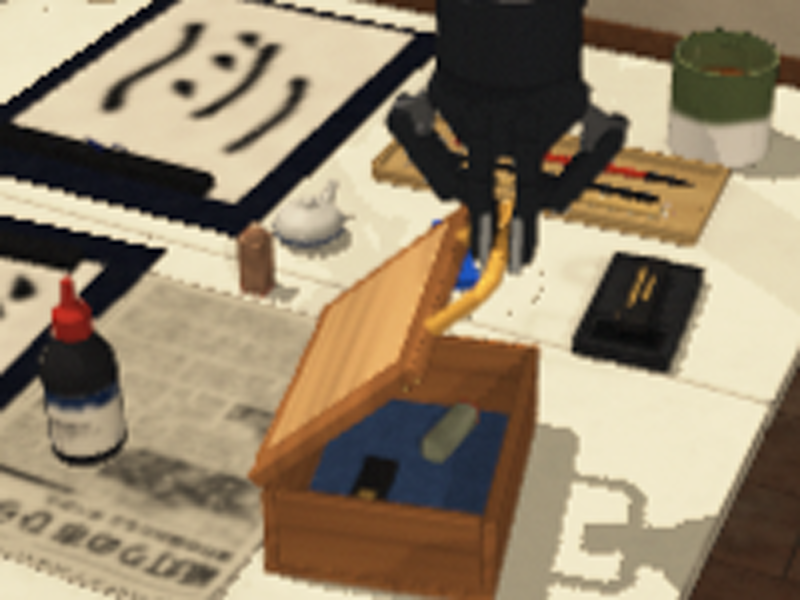

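The lid is up and gripped (bar at about (495,240)). The stick lies on the stone at (640,295), and the cup, dropper, bottle and seal look unmoved. The estimate is 44.7–45.2°, so I'm handing in.

```bash
python3 -c "
from rig import finish_job
print(finish_job())"
```

```text
the job is handed in; nothing more can be done
None
```

The black ink stick is lying flat on the middle of the ink stone. After placing it, I lifted the lid by its brass handle to about 45° and handed the job in at about 15 s, still holding it.

- **Stick:** seen from above, its centre is about 2 mm from the stone's centre, lengthwise.
- **Lid angle:** the arm's position gives about 45.2°. The last camera fits agreed on about 44.0° before a final raise of roughly 0.7°, so they now imply about 44.7°. I did not refit after that raise. The two methods differ by about half a degree.
- **Hold:** I waited about 0.7 s after the raise. The handle was still gripped and the force on the tool was about 6 N.
- **Forces:** the highest reading I saw was about 15 N at the wrist, while lifting.
- **Other things:** the cup, water dropper, ink bottle and stone seal look unmoved in the last picture.

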